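# Clamp a reel gear housing under the lever press and hold

## Task

Slide the brass gear housing across the cart top, without lifting it, until it sits centred on the green spot under the raised foot of the blue lever press. Then press the red paddle down until the sprung foot bears on the housing and is pushed about halfway (6 of its 12 mm) up into the lever, and finish while still holding it there: do not let go of the lever. Leave the reel on its turntable and the other loose parts where they are.

Things in the scene. Friction and masses are not known exactly. Their poses are not given: they have to be found in the camera images.
- gear_housing: loose brass disc-shaped gear housing lying flat, 80 mm in diameter, 24 mm high, flat top, about 0.4 kg; origin at the centre of its underside, z up. Starts on the cart to the left or the right of the press
- press: blue lever press fixed to the cart; origin on the cart at the centre of the green spot, below the foot. Its x axis points to the hinge post (109 to 139 mm along x, 44 mm wide, 72 mm high, on a foot plate starting 97 mm from the spot, 90 mm wide). The lever runs from the post over the spot along -x to the red paddle. Both sides (+y, -y) are open for the housing
- press_spot (a point): centre of the green target spot (92 mm in diameter, flush with the cart, thin black rim) on the cart surface, straight below the foot
- paddle_top (a point): centre of the upper face of the red paddle (45 mm along the lever, 50 mm across, 12 mm thick) at the lever's free end; lever up, it lies 110 mm along the press's -x from the spot, 68 mm above the cart. Push straight down here. The bar from paddle to post is 14 mm wide, its top 62 mm above the cart
- press_lever (a joint): lever angle, rad: 0 = up (level, held by its return spring), grows as the paddle goes down, stop at 0.20. Hinge axis 56 mm above the cart, 230 mm from the paddle, 120 mm from the foot. Return spring: 2 to 3 N at the paddle. With the housing in place the foot touches it at about 0.075 (paddle down 17 mm) and is halfway in at about 0.125 (paddle down 29 mm)
- press_foot (a joint): travel in m of the sprung foot up into the lever: 0 = fully out, 0.006 = halfway, 0.012 = fully in; moves only when the foot bears on something. Spring 0.9 N/mm, 1.8 N preload (paddle needs about 7 N in all at halfway). Domed black rubber tip, 20 mm wide, 33 mm above the cart with the lever up (9 mm over the housing); its brass stem rises out of the lever's top as it goes in
- turntable: steel turntable fixed to the cart, 130 mm in diameter, its plate turning freely, with the silver reel body bolted on, 100 mm high in all; origin on the cart on its axis. Stands on the other side of the press from the housing. Leave alone
- reel_foot_end (a point): end of the flat mounting foot at the top of the reel body, 36 mm from the turntable's axis, 100 mm above the cart; swings if the turntable is turned
- line_roller: white ceramic line roller, a ring 26 mm in diameter and 16 mm high, standing on the cart; origin under its centre. Leave alone
- rubber_cap: grey rubber cap, 38 mm in diameter, 18 mm high; origin under its centre. Leave alone
- crank_arm: black anodised crank arm lying flat, 94 mm long (its y axis), 24 mm wide, 10 mm high; origin under its centre. Leave alone
There are look-alikes about, which are no part of the job. Of the things like the gear_housing, leave any that is black, turquoise or white; of the rest the larger one is meant.

How it is judged:
By the outcome, as a careful person would: the job done as asked, in the order asked, and still so for the second after the job is handed in, while the arm keeps its last pose, push and grip.
It also fails if it takes over 54 s, if anything falls off the work surface, if the arm or the gripper's body presses on something with over 40 N, if the wrist force passes 120 N, or if a joint passes its speed limit or range.

## Robot

A 6-joint arm with a two-finger parallel gripper is mounted at the origin on the work surface. World frame = base frame: x ahead of the robot, y to its left, z up, the work surface at z = 0. Lengths are in mm, angles in rad, forces in N, time in s.
With the tool pointing down it reaches from about 275 to 750 mm from the base axis. Payload 10.2 kg.
Tool frame: the origin (TCP) lies on the centre line of the jaws, within the pads' length; the fingertips stand 17 mm ahead of it and the grasp point (between the pads) lies 2 mm behind it (ctrl.tip_extent is the distance from the TCP to the fingertips, in mm); z points along the fingers, y is the line along which they close (so a half turn about z gives the same grasp; the last joint's range is limited). The gripper opens to 85 mm and grips with 20 to 120 N. Pads are 22 mm wide; open, the fingers measure 114 mm over their backs; the gripper's body (76 mm by 85 mm) begins 54 mm behind the grasp point. The pads swing forward as they close: fully open they stand 13 mm farther back than shut.
Start: joints at [-1.542, 0.313, 1.498, -0, 1.331, -0.223], TCP at [130.789, -508.454, 248.294] pointing down, gripper open.
Joint ranges: [-2.94, 2.94], [-0.97, 2.17], [0.19, 2.56], [-1.23, 4.37], [0.02, 3.11], [-2.88, 2.88]. Speed limits (rad/s): [2.39, 2.39, 3.01, 3.14, 3.14, 3.14].

## Interface

Orientations are given as a unit quaternion [w, x, y, z].
In Python, from rig import sensors, capture, ctrl, cut_out, place_of gives the robot as it stands.
- The arm moves only by the shell command python3 -m jog 'ROWS' [FORCE]. ROWS is JSON, a list of rows, each a list of 3 entries, a list of its own where there are three numbers: the shift along the world's x, y, z in mm, then the turn, a rotation vector about the world's x, y, z in degrees, then the closure, from 0 (fully open) to 1 (shut). A call has exactly 8 rows; each row is the pose to reach, as a shift and turn from the pose commanded when the call began; what a row does not reach only later rows make up. A row lasts 1/12 s, in which the tool goes at most 41.7 mm and 7.16 degrees, less where a joint would pass 70% of its speed; a pose out of reach is approached as far as the arm can. A call with a gripper value outside its range is refused whole. The fingers move at their own pace and stop on an object; FORCE is the grip in N (left out, the last holds). Time passes only in rows, so rows that repeat a pose let the fingers close, or fill a call up. It gives the time, the measured TCP pose, the force and the opening at its end, in the units of the state.
- sensors.sense(): the state, without advancing time (a new reading comes with each control period).
- capture(name): name is "side" or "top" or "wrist"; returns a dict with "color" (384x512x3 uint8, blue, green, red), "z_map" (384x512 float32, mm along the optical axis (not along the pixel's ray), 0 where there is no reading), "camera_matrix" (3x3 intrinsics, pixels), "R" (3x3) and "t" (3): a world point X has camera coordinates R X + t. Camera axes: x right, y down, z forward; pixel columns grow to the right and rows downward; lengths in mm; the calibration is good to about 2 mm. A picture is of the moment at which its call begins.
- ctrl.finish_job(): hands the job in, once; it reports no verdict.
Trained networks look in a picture, given as the dict that the camera call returned (one of the last four; its "shot" number tells which), for a name from the list of things; names that differ only in an ending like _2 or _b are one class to them, and where a whole thing is asked for, a point or a joint stands for the part that bears it (a point fixed in the world has none). Each returns a list of dicts, best first, with "p" (0 to 1); they miss things now and then, are a little off and sometimes report something else, mostly with a low value. They report only what shows in the picture. A call takes as long as a camera call. They do not tell look-alikes from the thing itself.
- cut_out(picture, query): "region" (384x512 bool, what is visible of it) and "box" ([left, top, right, bottom] in pixels, round what is visible of it).
- place_of(picture, query): "centre" ([row, column] in pixels: a listed point, or the origin of a listed thing).
The state is a dict: "time_s": time; "joints": joint angles; "dq": joint speeds; "tau": joint torques, N m; "eef_pos": TCP position; "ee_rot": TCP orientation; "force": force on the tool from outside, world axes, zero at the start; "wrist_torque": the same for the moment, N m; "grip_width": opening from 0.0 (shut) to 1.0 (fully open).
Only numpy, scipy, OpenCV 4.12 (cv2) and the standard library are available. Lean on these libraries where they do the work, as an engineer would, in place of code of your own. Each camera call takes 0.05 s, during which the arm holds its last target. There are 200 camera calls.

## Working session

There is one attempt and no reset: what is moved stays moved. The work goes in short steps, Python scripts to look and compute and a shell command to move; the robot and the scene stay as the last step left them, time stands still between calls to the robot, and variables do not carry over. Pictures are saved under pics/ and viewed, on a budget of 10 in all, crops included, one or two more only if the job needs it, and the job is handed in when it is done.

```bash
ls; mkdir -p pics; cat > h.py <<'E'
import numpy as np, cv2
from rig import sensors, capture, ctrl, cut_out, place_of
def ray(p,rc,z):
    K,R,t=p["camera_matrix"],np.array(p["R"]),np.array(p["t"])
    d=R.T@np.linalg.solve(K,[rc[1],rc[0],1.]);c=-R.T@t
    return c+d*(z-c[2])/d[2]
def pix(p,X):
    c=np.array(p["R"])@np.array(X,float)+p["t"];u=p["camera_matrix"]@c
    return u[:2]/u[2]
def cloud(p):
    v,u=np.indices(p["z_map"].shape);K=p["camera_matrix"];z=p["z_map"]
    c=np.stack([(u-K[0][2])/K[0][0]*z,(v-K[1][2])/K[1][1]*z,z],-1)
    return (c-p["t"])@np.array(p["R"])
E
cat > a.py <<'E'
from h import *
ims=[]
for n in("top","side"):
    p=capture(n);ims.append(p["color"]);C=cloud(p)
    np.savez(n+'.npz',**{k:p[k] for k in("color","z_map","camera_matrix","R","t")})
    for q,z in(("gear_housing",0),("press",0),("press_spot",0),("paddle_top",68),("turntable",0),("reel_foot_end",100),("line_roller",0),("rubber_cap",0),("crank_arm",0)):
        for r in place_of(p,q)[:3]:
            print(n,q,round(r["p"],2),np.round(r["centre"]),np.round(ray(p,r["centre"],z)))
    for r in cut_out(p,"gear_housing")[:4]:
        m=r["region"]&(p["z_map"]>0);print("cut",round(r["p"],2),r["box"],m.sum(),np.median(C[m],0).round(), p["color"][m].mean(0).round(), np.percentile(C[m],[3,97],axis=0).round().tolist())
cv2.imwrite("pics/top.png",ims[0]);cv2.imwrite("pics/side.png",ims[1])
s=sensors.sense();print(s)
E
python3 a.py
```

```text
pics
top gear_housing 0.8 [162. 141.] [664. 359.   0.]
top gear_housing 0.8 [231. 227.] [487. 138.   0.]
top gear_housing 0.78 [234. 180.] [481. 254.   0.]
top press 0.82 [193. 281.] [584.   3.   0.]
top press_spot 0.76 [192. 282.] [587.   0.   0.]
top press_spot 0.17 [268. 351.] [ 396. -166.    0.]
top paddle_top 0.93 [233. 293.] [477. -18.  68.]
top turntable 0.62 [193. 371.] [ 584. -227.    0.]
top reel_foot_end 0.63 [191. 376.] [ 569. -205.  100.]
top line_roller 0.72 [192. 369.] [ 586. -222.    0.]
top line_roller 0.52 [267. 350.] [ 399. -163.    0.]
top rubber_cap 0.59 [277. 200.] [376. 200.   0.]
top rubber_cap 0.18 [234. 296.] [479. -33.   0.]
top crank_arm 0.67 [137. 197.] [732. 218.   0.]
cut 0.88 [178.9, 170.7, 211.5, 209.8] 866 [586. 217.  25.] [ 69. 113. 136.] [[551.0, 184.0, 11.0], [621.0, 253.0, 28.0]]
cut 0.73 [108.4, 195.9, 141.4, 227.6] 917 [527. 382.  25.] [106. 113.  53.] [[495.0, 348.0, 7.0], [563.0, 418.0, 29.0]]
cut 0.69 [217.1, 219.6, 236.7, 244.0] 432 [484. 141.  18.] [55. 58. 57.] [[459.0, 117.0, 2.0], [508.0, 166.0, 21.0]]
cut 0.63 [168.1, 220.9, 193.7, 246
[... 1236 characters left out ...]

{'time_s': 1.1, 'joints': array([-1.54239445e+00,  3.12902315e-01,  1.49769552e+00, -1.55676467e-05,
        1.33101120e+00, -2.23407670e-01]), 'dq': array([ 5.50720017e-04,  5.93574977e-04, -9.33660162e-04,  1.91705422e-03,
        1.23672864e-03,  1.18639646e-05]), 'tau': array([-6.36932364e-04, -4.12165296e+01, -2.59908235e+01, -2.38753601e-04,
        4.61046147e-04,  6.92547033e-07]), 'eef_pos': array([ 130.78820833, -508.45251351,  248.29467877]), 'ee_rot': array([-8.88790261e-06,  9.92084227e-01,  1.25574230e-01, -6.72783646e-06]), 'force': array([-0.33341722,  0.31339718,  0.04583838]), 'wrist_torque': array([-0.03592346, -0.00609196,  0.00850198]), 'grip_width': 0.9976801597520014}
```

View pics/top.png

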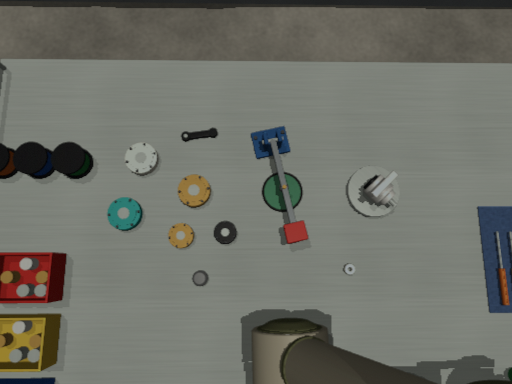

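View pics/side.png

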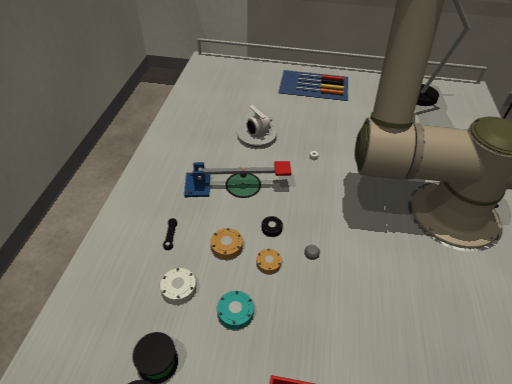

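The top view shows the brass housing at (col 194, row 190), the spot at (282, 192), the paddle at (295, 232) and the turntable at (373, 192). The smaller brass disc at (181, 236) is a look-alike. The side view agrees, and the housing's path along -y is clear. Next I'll refine the poses.

```bash
cat > m.py <<'E'
from h import *
from scipy.optimize import least_squares
def circ(P,r=None):
    f=lambda q:np.hypot(P[:,0]-q[0],P[:,1]-q[1])-(r or q[2])
    return least_squares(f,[*P.mean(0),r or 40],loss="soft_l1").x
def green(p):  # spot visible incl. lens, ellipse of hull projected to z=0
    hsv=cv2.cvtColor(p["color"],cv2.COLOR_BGR2HSV)
    return cv2.inRange(hsv,(55,90,40),(85,255,255))
def red(p):
    h=cv2.cvtColor(p["color"],cv2.COLOR_BGR2HSV);return cv2.inRange(h,(0,150,90),(5,255,255))|cv2.inRange(h,(174,150,90),(180,255,255))
def near(p,m,X,rad):
    u=pix(p,X);v,c=np.nonzero(m);k=np.hypot(c-u[0],v-u[1])<rad
    return np.c_[v[k],c[k]]
def hull(p,rc,z):
    h=cv2.convexHull(rc[:,::-1].astype(np.int32))[:,0,::-1]
    return np.array([ray(p,x,z)[:2] for x in h])
def housing(p,X):
    C=cloud(p);k=(abs(C[...,2]-24.5)<3.5)&(np.hypot(C[...,0]-X[0],C[...,1]-X[1])<52)&(p["z_map"]>0)
    P=hull(p,np.argwhere(k),24);return cv2.minEnclosingCircle(P.astype(np.float32)),circ(P),k.sum()
E
cat > b.py <<'E'
from m import *
for n in("top","side"):
    p=dict(np.load(n+'.npz'));C=cloud(p)
    print(n,housing(p,[586,218]))
    g=near(p,green(p),[587,0,0],40);H=hull(p,g,0);print("spot",len(g),circ(H),cv2.minEnclosingCircle(H.astype(np.float32)))
    r=near(p,red(p),[478,-18,68],28);Z=C[r[:,0],r[:,1]];Z=Z[abs(Z[:,2]-68)<5];print("paddle",len(Z),np.median(Z,0),Z[:,:2].min(0),Z[:,:2].max(0),cv2.minAreaRect(Z[:,:2].astype(np.float32)))
    k=(abs(C[...,2]-60)<6)&(abs(C[...,0]-590)<60)&(abs(C[...,1])<40);L=C[k];l=np.polyfit(L[:,0],L[:,1],1);print("bar",len(L),np.degrees(np.arctan(l[0])),l[0]*587+l[1])
E
python3 b.py
```

```text
top (((587.2714233398438, 218.60601806640625), 39.96058654785156), array([587.32050223, 218.53628547,  39.58673216]), np.int64(762))
spot 775 [5.87743604e+02 1.58682993e-01 4.62794292e+01] ((587.7528076171875, 0.2541229724884033), 46.81052017211914)
paddle 381 [479.00811109 -22.92076208  68.81299928] [456.03677077 -50.80261033] [504.36608167   2.20601659] ((480.6150207519531, -23.366962432861328), (44.10816955566406, 47.432701110839844), 13.871673583984375)
bar 328 12.629356926248802 -0.4427166043886359
side (((588.178466796875, 219.3697967529297), 40.50135803222656), array([587.82889381, 219.47756337,  39.83922822]), np.int64(658))
spot 541 [587.91308748  -2.73313102  45.20888498] ((587.9456176757812, -3.270648241043091), 46.01728439331055)
paddle 194 [480.60737779 -22.5816411   68.61365941] [456.89220733 -50.61521331] [502.87204536   6.19146442] ((479.99249267578125, -23.29648208618164), (42.404598236083984, 54.116050720214844), 10.06335735321045)
bar 242 12.682917034537185 1.9564468158087323
```

```bash
python3 -c "
from rig import ctrl;print(ctrl.tip_extent)"; python3 -m jog '[[[19,33,0],[0,0,3.15],0.4],[[38,66,0],[0,0,6.3],0.4],[[57,99,0],[0,0,9.45],0.4],[[76,132,0],[0,0,12.6],0.4],[[95,165,0],[0,0,15.75],0.4],[[114,198,0],[0,0,18.9],0.4],[[133,231,0],[0,0,22.05],0.4],[[152,264,0],[0,0,25.2],0.4]]' 30
python3 -m jog '[[[19,33,0],[0,0,3.15],0.4],[[38,66,0],[0,0,6.3],0.4],[[57,99,0],[0,0,9.45],0.4],[[76,132,0],[0,0,12.6],0.4],[[95,165,0],[0,0,15.75],0.4],[[114,198,0],[0,0,18.9],0.4],[[133,231,0],[0,0,22.05],0.4],[[152,264,0],[0,0,25.2],0.4]]'
python3 -m jog '[[[19,33,0],[0,0,3.15],0.4],[[38,66,0],[0,0,6.3],0.4],[[57,99,0],[0,0,9.45],0.4],[[76,132,0],[0,0,12.6],0.4],[[95,165,0],[0,0,15.75],0.4],[[114,198,0],[0,0,18.9],0.4],[[133,231,0],[0,0,22.05],0.4],[[152,264,0],[0,0,25.2],0.4]]'; python3 -c "
from rig import ctrl;print(ctrl.tip_extent)"
```

```text
17.0
time_s: 1.77
eef_pos: [283.2, -242.8, 248.5]
ee_rot: [0.0, 0.94, 0.34, 0.0]
force: [0.4, -0.3, -0.4]
grip_width: 0.599
time_s: 2.43
eef_pos: [435.4, 21.6, 248.5]
ee_rot: [0.0, 0.843, 0.537, 0.0]
force: [0.8, -1.7, 0.4]
grip_width: 0.604
time_s: 3.1
eef_pos: [587.3, 285.4, 248.2]
ee_rot: [0.0, 0.706, 0.708, -0.0]
force: [0.6, -0.9, -0.4]
grip_width: 0.598
17.0
```

```bash
python3 -m jog '[[[0,0,-36],[0,0,0],0.4],[[0,0,-72],[0,0,0],0.4],[[0,0,-108],[0,0,0],0.4],[[0,0,-144],[0,0,0],0.4],[[0,0,-180],[0,0,0],0.4],[[0,0,-205],[0,0,0],0.4],[[0,0,-220],[0,0,0],0.4],[[0,0,-226],[0,0,0],0.4]]'
cat > c.py <<'E'
from m import *
import sys
n,cam,name=sys.argv[1:4];p=capture(cam)
im=p["color"]
if len(sys.argv)>4:
    a,b,c,d=map(int,sys.argv[4:8]);im=cv2.resize(im[b:d,a:c],None,fx=3,fy=3,interpolation=cv2.INTER_CUBIC)
cv2.imwrite(f"pics/{name}.png",im)
E
python3 c.py x side s2 120 130 320 320
```

```text
time_s: 3.77
eef_pos: [585.5, 283.1, 19.3]
ee_rot: [-0.001, 0.707, 0.707, -0.002]
force: [-1.0, 0.7, 0.0]
grip_width: 0.6
```

View pics/s2.png

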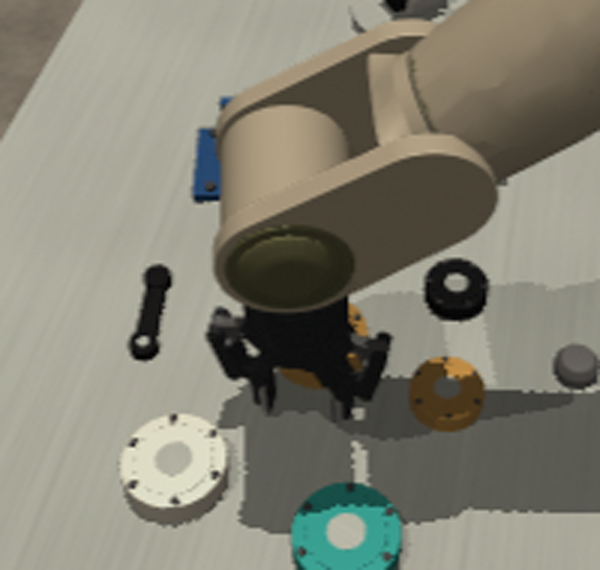

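```bash
python3 -m jog '[[[0,-12,2],[0,0,0],0.4],[[0,-28,2],[0,0,0],0.4],[[0,-48,2],[0,0,0],0.4],[[0,-72,2],[0,0,0],0.4],[[0,-96,2],[0,0,0],0.4],[[0,-118,2],[0,0,0],0.4],[[0,-136,2],[0,0,0],0.4],[[0,-150,2],[0,0,0],0.4]]'
python3 -m jog '[[[0,-10,0],[0,0,0],0.4],[[0,-18,0],[0,0,0],0.4],[[0,-26,0],[0,0,0],0.4],[[0,-33,0],[0,0,0],0.4],[[0,-40,0],[0,0,0],0.4],[[0,-46,0],[0,0,0],0.4],[[0,-50,0],[0,0,0],0.4],[[0,-52,0],[0,0,0],0.4]]'
cat > d.py <<'E'
from m import *
ims=[]
for cam in("top","side","wrist"):
    p=capture(cam);ims.append(p["color"])
    for r in place_of(p,"gear_housing")[:4]:print(cam,round(r["p"],2),np.round(ray(p,r["centre"],0)))
    for r in cut_out(p,"gear_housing")[:5]:
        C=cloud(p);m=r["region"]&(p["z_map"]>0)
        if m.sum():print(" cut",round(r["p"],2),m.sum(),np.median(C[m],0).round())
z=lambda i,a,b,c,d:cv2.resize(i[b:d,a:c],(400,300))
cv2.imwrite("pics/%s.png"%__import__("sys").argv[1],np.hstack([z(ims[1],170,130,310,235),z(ims[2],0,0,512,384)]))
print(sensors.sense()["eef_pos"])
E
python3 d.py d1
```

```text
time_s: 4.48
eef_pos: [587.3, 131.0, 25.9]
ee_rot: [0.001, 0.708, 0.707, 0.001]
force: [-0.6, 3.0, -0.5]
grip_width: 0.596
time_s: 5.15
eef_pos: [587.4, 81.7, 25.4]
ee_rot: [0.001, 0.707, 0.707, 0.001]
force: [0.3, 6.4, 4.9]
grip_width: 0.597
top 0.94 [529. 388.   0.]
top 0.66 [670. 355.   0.]
top 0.57 [477. 247.   0.]
 cut 0.84 935 [529. 382.  25.]
 cut 0.8 500 [476. 247.  20.]
 cut 0.56 786 [665. 351.  26.]
side 0.88 [484. 140.   0.]
side 0.86 [669. 350.   0.]
side 0.59 [481. 245.   0.]
side 0.58 [534. 385.   0.]
 cut 0.82 1119 [530. 392.  25.]
 cut 0.7 374 [485. 149.  17.]
 cut 0.65 1017 [667. 359.  25.]
 cut 0.63 253 [592.  69.  24.]
 cut 0.58 526 [477. 254.  19.]
wrist 0.87 [482. 144.   0.]
wrist 0.61 [587.  40.  -0.]
 cut 0.91 7934 [588.  66.  24.]
 cut 0.83 10584 [492. 144.  17.]
[587.21169862  81.63498658  24.5953919 ]
```

View pics/d1.png

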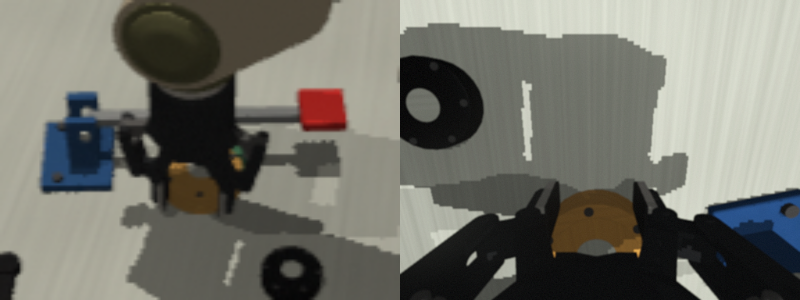

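The left half (side camera) shows the housing held between the fingers, just beside the lever. In the right half (wrist camera) the housing rim is at about (595, 190) between the fingers, so the cradle is holding. Next I'll measure the housing's centre from its visible rim.

```bash
cat > e.py <<'E'
from m import *
def rim(cam):
    p=capture(cam);C=cloud(p);T=sensors.sense()["eef_pos"]
    h=cv2.cvtColor(p["color"],cv2.COLOR_BGR2HSV);br=cv2.inRange(h,(8,110,30),(25,255,255))>0
    k=br&(abs(C[...,2]-24)<4)&(np.hypot(C[...,0]-T[0],C[...,1]-T[1]+42)<55)
    P=C[k][:,:2]
    # outermost point in angular bins about the guess, robust fixed-radius fit, arc facing +y (free of fingers)
    c=np.array([T[0],T[1]-42.])
    for _ in range(6):
        a=np.degrees(np.arctan2(*(P-c).T[::-1]));r=np.hypot(*(P-c).T);E=[]
        for b in range(-180,180,4):
            j=(a>=b)&(a<b+4)
            if j.sum()>2 and r[j].max()>36:E.append(P[j][r[j].argmax()])
        E=np.array(E);c=circ(E,40)[:2]
    print(cam,k.sum(),len(E),c.round(1),"rel tool",(c-T[:2]).round(1),"resid",(np.hypot(*(E-c).T)-40).round(1))
rim("wrist");rim("side")
E
python3 e.py
```

```text
wrist 5625 26 [588.4  41. ] rel tool [  1.3 -40.7] resid [-3.7 -2.6  0.4  0.6  0.1 -0.1 -0.1 -0.1 -0.1  0.1 -0.1  0.4 -0.1  0.1
  0.2  0.2  0.2  0.2  0.6  0.3  0.3  0.3  0.4 -1.2 -2.  -3.3]
side 167 20 [585.4  38.3] rel tool [ -1.7 -43.3] resid [-2.7  0.4 -1.2  3.2  0.7 -0.2 -1.5  0.1  0.3  1.  -1.2 -0.3  0.3  1.4
  0.3 -0.3  1.1  0.1 -1.1 -0.9]
```

```bash
python3 -m jog '[[[0,-6,0],[0,0,0],0.4],[[0,-13,0],[0,0,0],0.4],[[0,-20,0],[0,0,0],0.4],[[0,-26,0],[0,0,0],0.4],[[0,-31,0],[0,0,0],0.4],[[0,-35,0],[0,0,0],0.4],[[0,-38,0],[0,0,0],0.4],[[0,-40,0],[0,0,0],0.4]]'
python3 e.py; python3 d.py d2 | tail -1
```

```text
time_s: 6.37
eef_pos: [586.4, 41.8, 24.3]
ee_rot: [-0.001, 0.707, 0.707, -0.0]
force: [0.0, 7.3, 4.7]
grip_width: 0.602
wrist 5631 26 [587.1   1.3] rel tool [  0.7 -40.2] resid [-3.4 -2.   0.6 -0.1 -0.1 -0.2  0.2 -0.1 -0.  -0.   0.3  0.2  0.2  0.3
  0.3  0.3  0.5  0.4  0.2  0.2 -0.1  0.4  0.3 -1.3 -2.7 -3.9]
side 152 18 [588.8  -1.5] rel tool [  2.5 -43. ] resid [-1.  -2.9 -0.4 -1.8  0.3 -1.4  2.7  1.4  2.4  0.9 -2.2  0.  -0.2 -1.1
  0.7  0.1  2.  -3. ]
[586.47641078  41.60992307  24.11966842]
```

View pics/d2.png

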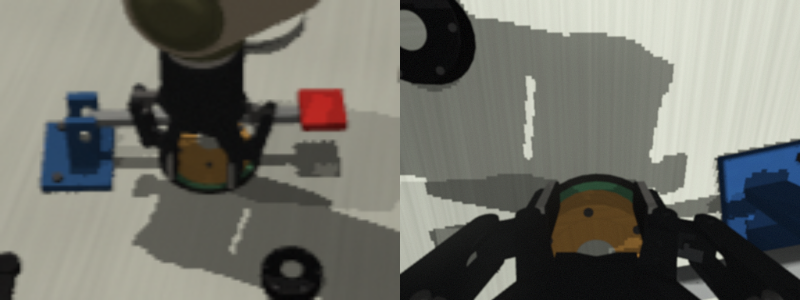

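The housing now sits on the spot, with a green rim showing on the near side. I'll back off, rise and move clear to get an unobstructed look.

```bash
python3 -m jog '[[[0,10,0],[0,0,0],0.4],[[0,30,0],[0,0,0],0.4],[[0,55,0],[0,0,0],0.4],[[0,65,30],[0,0,0],0.4],[[0,65,65],[0,0,0],0.4],[[0,65,100],[0,0,0],0.4],[[0,65,140],[0,0,0],0.4],[[-20,65,175],[0,0,0],0.4]]'
python3 -m jog '[[[-35,0,0],[0,0,0],1],[[-70,0,0],[0,0,0],1],[[-105,0,0],[0,0,0],1],[[-140,0,0],[0,0,0],1],[[-170,0,0],[0,0,0],1],[[-190,0,0],[0,0,0],1],[[-200,0,0],[0,0,0],1],[[-200,0,0],[0,0,0],1]]'
cat > f.py <<'E'
from m import *
ims=[]
for n in("top","side"):
    p=capture(n);C=cloud(p);ims.append(p["color"])
    print(n,housing(p,[587,0]))
    hsv=cv2.cvtColor(p["color"],cv2.COLOR_BGR2HSV);br=(cv2.inRange(hsv,(8,110,30),(25,255,255))>0)&(abs(C[...,2]-24)<6)
    P=hull(p,near(p,br,[587,0,24],30),24);print("brass hull",circ(P),circ(P,39.6))
    g=near(p,green(p),[587,0,0],40);H=hull(p,g,0);print("spot",len(g),circ(H),circ(H,46))
z=lambda i,a,b,c,d:cv2.resize(i[b:d,a:c],(400,300),interpolation=cv2.INTER_CUBIC)
cv2.imwrite("pics/f.png",np.hstack([z(ims[0],232,150,332,225),z(ims[1],180,140,300,230)]))
print(sensors.sense()["eef_pos"])
E
python3 f.py
```

```text
time_s: 7.58
eef_pos: [568.2, 106.5, 201.2]
ee_rot: [0.001, 0.707, 0.707, 0.0]
force: [0.7, 0.3, 1.5]
grip_width: 0.598
time_s: 8.25
eef_pos: [365.8, 106.7, 199.4]
ee_rot: [0.0, 0.707, 0.707, -0.0]
force: [0.9, -0.5, 0.0]
grip_width: -0.001
top (((586.7159423828125, -0.8225354552268982), 39.83098220825195), array([586.87980295,  -0.83351409,  39.42215759]), np.int64(562))
brass hull [ 5.86202537e+02 -2.41692674e-01  3.90702296e+01] [ 5.86135834e+02 -3.08186802e-01  3.96000000e+01]
spot 115 [5.87672182e+02 1.49303129e-01 4.63212712e+01] [5.87492344e+02 2.06572300e-01 4.60000000e+01]
side (((587.2730712890625, 1.2791032791137695), 40.31868362426758), array([587.2104893 ,   0.9234222 ,  39.41316942]), np.int64(341))
brass hull [586.14821626   4.15848502  39.65290064] [586.14889444   4.19001832  39.6       ]
spot 53 [588.11505936  -2.79982049  44.96747835] [588.08627667  -4.05473637  46.        ]
[367.75239968 106.48669424 199.51965714]
```

View pics/f.png

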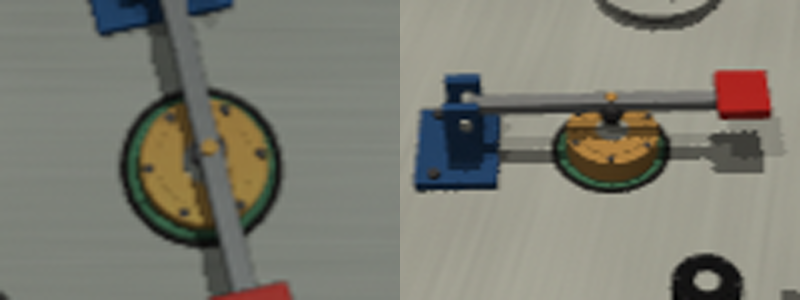

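The housing is on the spot. The top view has green all round it, with an offset of about 1 mm after parallax. The foot's black tip is directly above it at (611, 118). Next I'll move above the paddle with the gripper shut.

```bash
python3 -m jog '[[[15,-17,0],[0,0,0],1],[[35,-40,0],[0,0,0],1],[[56,-64,0],[0,0,0],1],[[77,-88,-20],[0,0,0],1],[[95,-109,-45],[0,0,0],1],[[107,-123,-70],[0,0,0],1],[[112,-129,-85],[0,0,0],1],[[113,-130,-90],[0,0,0],1]]'
python3 -m jog '[[[0,0,0],[0,0,0],1],[[0,0,-4],[0,0,0],1],[[0,0,-8],[0,0,0],1],[[0,0,-12],[0,0,0],1],[[0,0,-15],[0,0,0],1],[[0,0,-17],[0,0,0],1],[[0,0,-18],[0,0,0],1],[[0,0,-18],[0,0,0],1]]'
python3 -c "
from rig import sensors;s=sensors.sense();print(s['eef_pos'],s['force'])"
python3 c.py x side s5 180 100 330 230
```

```text
time_s: 9.02
eef_pos: [480.4, -24.8, 106.3]
ee_rot: [-0.002, 0.708, 0.707, -0.001]
force: [-0.7, 2.1, -0.3]
grip_width: 0.003
time_s: 9.68
eef_pos: [479.7, -23.4, 91.3]
ee_rot: [-0.0, 0.707, 0.707, -0.0]
force: [-0.1, -0.3, -0.0]
grip_width: 0.003
[479.7452672  -23.3595756   91.25565235] [-0.12676421 -0.26767388 -0.01830307]
```

View pics/s5.png

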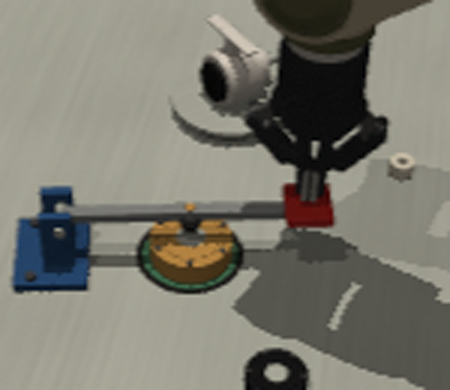

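The shut fingertips are over the middle of the paddle at about (310, 195), just above it. The reel is untouched. I'll press in stages.

```bash
python3 -m jog '[[[0,0,-2],[0,0,0],1],[[0,0,-5],[0,0,0],1],[[0,0,-8],[0,0,0],1],[[0,0,-11],[0,0,0],1],[[0,0,-14],[0,0,0],1],[[0,0,-16],[0,0,0],1],[[0,0,-18],[0,0,0],1],[[0,0,-18],[0,0,0],1]]'
python3 -m jog '[[[0,0,-2],[0,0,0],1],[[0,0,-4],[0,0,0],1],[[0,0,-6],[0,0,0],1],[[0,0,-8],[0,0,0],1],[[0,0,-9],[0,0,0],1],[[0,0,-10],[0,0,0],1],[[0,0,-10],[0,0,0],1],[[0,0,-10],[0,0,0],1]]'
python3 c.py x side s6 180 100 330 230; python3 -c "
from rig import sensors;s=sensors.sense();print(s['eef_pos'],s['force'])"
```

```text
time_s: 10.4
eef_pos: [479.7, -23.5, 72.9]
ee_rot: [-0.0, 0.707, 0.707, -0.0]
force: [-2.3, -1.5, 1.3]
grip_width: 0.002
time_s: 11.07
eef_pos: [480.0, -23.5, 63.4]
ee_rot: [0.0, 0.707, 0.707, 0.0]
force: [-0.9, 0.5, 4.0]
grip_width: 0.003
[479.96042866 -23.46510434  63.4482606 ] [0.33403788 0.45824572 4.2668914 ]
```

```bash
python3 -m jog '[[[0,0,-1],[0,0,0],1],[[0,0,-2],[0,0,0],1],[[0,0,-3],[0,0,0],1],[[0,0,-4],[0,0,0],1],[[0,0,-5],[0,0,0],1],[[0,0,-6],[0,0,0],1],[[0,0,-6],[0,0,0],1],[[0,0,-6],[0,0,0],1]]'
python3 -m jog '[[[0,0,0],[0,0,0],1],[[0,0,0],[0,0,0],1],[[0,0,0],[0,0,0],1],[[0,0,0],[0,0,0],1],[[0,0,0],[0,0,0],1],[[0,0,0],[0,0,0],1],[[0,0,0],[0,0,0],1],[[0,0,0],[0,0,0],1]]'
cat > g.py <<'E'
from m import *
F=[];Zs=[]
for i in range(6):
    p=capture("side");s=sensors.sense();F.append(s["force"]);Zs.append(s["eef_pos"][2])
print("F",np.mean(F,0).round(2),"z",np.mean(Zs).round(2))
C=cloud(p);u=np.array([np.cos(.2207),np.sin(.2207)]);s0=np.array([587.6,.4])
Q=C[...,:2]-s0;a=Q@u;b=Q@[-u[1],u[0]]
k=(abs(b)<5)&(a>-80)&(a<95)&(C[...,2]>33)&(C[...,2]<75)
r=p["color"];A=a[k];Z=C[...,2][k]
h=cv2.cvtColor(r,cv2.COLOR_BGR2HSV)[k];grey=h[:,1]<70
f=np.polyfit(A[grey],Z[grey],1);print("bar slope",f,grey.sum())
for _ in range(3):
    e=abs(Z-np.polyval(f,A));g=grey&(e<3);f=np.polyfit(A[g],Z[g],1)
print("angle",np.arctan(f[0]),"bar top at spot",f[1],g.sum())
cv2.imwrite("pics/s7.png",cv2.resize(r[100:230,180:330],None,fx=4,fy=4,interpolation=cv2.INTER_CUBIC))
p=capture("top");print(housing(p,[587,0]))
E
python3 g.py
```

```text
time_s: 11.78
eef_pos: [480.2, -23.4, 57.5]
ee_rot: [0.0, 0.707, 0.707, 0.0]
force: [0.9, 1.0, 6.6]
grip_width: -0.002
time_s: 12.45
eef_pos: [480.2, -23.4, 57.5]
ee_rot: [0.0, 0.707, 0.707, 0.0]
force: [0.7, 1.6, 5.4]
grip_width: 0.002
F [1.29 1.02 6.13] z 57.52
bar slope [ 0.11798505 46.22095448] 215
angle 0.11973805865506433 bar top at spot 47.97870721301577 151
(((586.8090209960938, -0.9376430511474609), 39.70582962036133), array([586.6754838 ,  -1.02492575,  39.31620152]), np.int64(323))
```

View pics/s7.png

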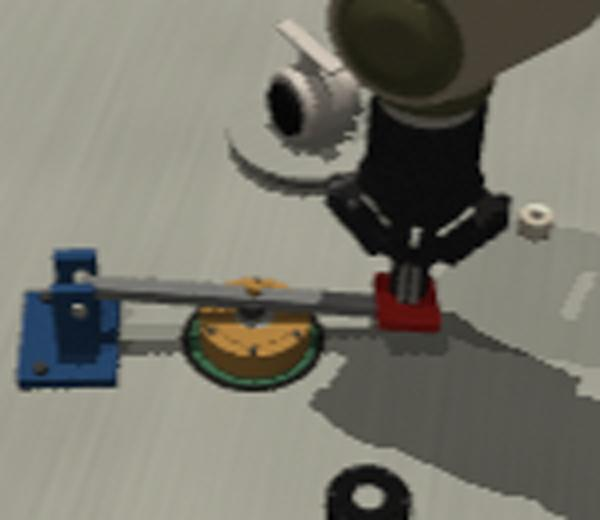

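The foot rests on the housing, the stem has risen at (255, 285), and the lever measures about 0.12. I'll lower it just a little more.

```bash
python3 -m jog '[[[0,0,-0.4],[0,0,0],1],[[0,0,-0.8],[0,0,0],1],[[0,0,-0.8],[0,0,0],1],[[0,0,-0.8],[0,0,0],1],[[0,0,-0.8],[0,0,0],1],[[0,0,-0.8],[0,0,0],1],[[0,0,-0.8],[0,0,0],1],[[0,0,-0.8],[0,0,0],1]]'
python3 g.py; python3 -c "
from rig import ctrl;print(ctrl.finish_job())"
```

```text
time_s: 13.47
eef_pos: [480.3, -23.5, 56.8]
ee_rot: [0.001, 0.707, 0.707, 0.0]
force: [1.9, 0.4, 7.0]
grip_width: -0.001
F [1.1  0.92 6.43] z 56.76
bar slope [ 0.11783962 45.78987452] 219
angle 0.1259099475923011 bar top at spot 47.35040311198472 155
(((586.8090209960938, -0.9376430511474609), 39.70582962036133), array([586.44836875,  -1.00711315,  39.44257525]), np.int64(330))
the job is handed in; nothing more can be done
None
```

I slid the large brass housing along the cart onto the green spot, cradled between partly closed fingers and never lifted. I then pressed the paddle down with the shut fingertips and handed the job in while still holding it, at about 14 s.

**Press:** the last lever angle measured about 0.126 rad, against a target of about 0.125. That puts the foot an estimated 6 mm in, worked out from the angle because I had no direct reading of its travel. The push was about 6.5 N, a little under the 7 N expected at halfway.

**Centring:** the top camera puts the housing about 1.5 mm from the spot centre. The side camera's fit of the green spot disagreed by about 3 mm in y. I took the top camera's figure because the spot position worked out from the paddle in both views agreed with it.

**Other parts:** the reel, turntable and line roller looked undisturbed in the last side view. I did not measure the other loose parts again at the end.

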